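# Make the cabochon press ready and hold its upper half over the guide pins

### The job

Make the cabochon press ready for the next piece of glass: first twist the black knock-out knob on the press clockwise all the way to its stop and let it go, so that it springs back and the ejector pin drops home. Then take the brass upper half off the graphite pad by its wooden grip and carry it across, clear of the drawer box and leaving the two jars and the rod scorer where they stand, until it hovers level above the press, its two holes lined up over the two guide pins (either way round) and its underside about one centimetre above their tips, without ever touching the press with it. The job ends while you hold it there, still and ready to come straight down: neither let go nor lower it onto the pins.

Things in the scene. Friction and masses are not known exactly. Their poses are not given: they have to be found in the camera images.
- press: Lower half of the press, fixed: steel base plate 100 x 240 mm, its top 16 mm above the table. Origin: centre of its underside; z up, long side along y. Brass die block 70 x 112 mm, top at z = 38 mm, centred at y = +45 mm; knob housing (radius 27 mm, top at 30 mm) at y = -78 mm. Two steel pins, 9 mm thick, bullet-nosed, stand 40 mm out of the block at y = +5 and +85 mm; tips at z = 78 mm.
- pin_a (a point): Tip of the guide pin nearer the knob, 78 mm above the table; axes as the press.
- pin_b (a point): Tip of the guide pin farther from the knob, 80 mm from pin_a; axes as the press.
- die_centre (a point): Point midway between the two pin tips, 78 mm above the table, over the middle of the cavity; axes as the press (y runs from pin_a to pin_b).
- knob_grip (a point): Centre of the knob's black grip bar, on the vertical turning axis, 50.5 mm above the table. The bar is 46 mm long along this frame's y axis, 14 mm thick along its x axis and stands from 38 to 64 mm above the table on a round disc of radius 17 mm (top at 38 mm); the frame turns with the knob.
- knockout_knob (a joint): Turn of the knock-out knob in rad: 0 at rest, grows clockwise seen from above to a hard stop at 1.20. A spring returns it: about 0.05 Nm at rest, 0.17 Nm at the stop. It drives the small ejector pin in the cavity up 5 mm.
- upper_half: Loose upper half, about 0.55 kg: brass plate 60 x 110 x 12 mm, flat underside, two through holes of 11 mm, 80 mm apart; a wooden grip bar (24 mm thick along x, 72 mm long along y, 22 to 52 mm above the underside) over its middle on two brass posts. Origin: centre of the underside; z up, y along the line of the holes. Its two ends are alike.
- hole_a (a point): Lower mouth of one hole of the upper half (its y = -40 mm), on the underside.
- hole_b (a point): Lower mouth of the other hole (its y = +40 mm), on the underside.
- grip (a point): Centre of the wooden grip bar, 37 mm above the underside; axes as upper_half: grip it across x.
- pad: Dark graphite pad, 165 x 255 x 6 mm, fixed, lying on the table; the upper half lies on it at the start. Origin: centre of its underside.
- drawer_box: White metal box of three small drawers, fixed, between the pad and the press: about 260 mm along world x, 220 mm along world y (drawer grips stick out up to 25 mm further at its +y side), top at z = 186 mm; two thin glass rods and tweezers lie on top up to z = 196 mm. Origin: near the centre of its underside.
- violet_jar: Jar of violet frit with white lid, 50 mm across, 49 mm high, loose, in front of the drawer box; leave it. Origin: centre of its underside.
- brown_jar: Jar of brown frit with white lid, 50 mm across, 49 mm high, loose, in front of the drawer box; leave it. Origin: centre of its underside.
- scorer: White upright rod scorer, 31 x 32 x 70 mm, loose, in front of the drawer box; leave it. Origin: centre of its underside.
Mind the look-alikes: they are no part of the job. Of the things that look like the upper_half, the larger one is meant.

How it is judged:
By the outcome, as a careful person would: the job done as asked, in the order asked, and still so for the second after the job is handed in, while the arm keeps its last pose, push and grip.
It also fails if it takes over 67 s, if anything falls off the work surface, if the arm or the gripper's body presses on something with over 40 N, if the wrist force passes 120 N, or if a joint passes its speed limit or range.

### The arm

A 7-joint arm with a two-finger parallel gripper is mounted at the origin on a cart in front of the work surface, level with it; the furniture and walls round the work are solid. World frame = base frame: x ahead of the robot, y to its left, z up, the work surface at z = 0. Lengths are in m, angles in rad, forces in N, time in s.
With the tool pointing down it reaches from about 0.425 to 0.975 m from the base axis. Payload 16.7 kg.
Tool frame: the origin (TCP) lies between the finger pads; the fingertips stand 25 mm ahead of it and the grasp point (between the pads) lies 6 mm ahead of it; z points along the fingers, y is the line along which they close (so a half turn about z gives the same grasp; the last joint's range is limited). The gripper opens to 85 mm and grips with 20 to 120 N. Pads are 22 mm wide; open, the fingers measure 114 mm over their backs; the gripper's body (76 mm by 85 mm) begins 54 mm behind the grasp point. The pads swing forward as they close: fully open they stand 13 mm farther back than shut.
Start: joints at [-1.498, 0.426, 0.074, 1.606, -0.034, 1.111, -0.067], TCP at [0.149, 0.658, 0.256] pointing down, gripper open.
Joint ranges: [-2.85, 2.85], [-0.5, 2.14], [-1.23, 1.37], [0.21, 2.46], [-1.02, 4.16], [0.16, 2.05], [-2.73, 2.73]. Speed limits (rad/s): [1.89, 1.89, 2.39, 2.39, 3.01, 3.01, 3.01].

### API

Orientations are given as a rotation vector (axis times angle).
In Python, from cell import ctrl, snapshot, camera_params, order gives the robot as it stands.
- The arm moves only by the tool apply_moves, never from a script. Its argument "steps" is a list of rows, each a list of 3 entries, a list of its own where there are three numbers: the shift along the tool's x, y, z in m, then the turn about the tool's z in rad, then the opening, from 0 (shut) to 1 (fully open). A call has 1 to 10 rows; each row shifts and turns the commanded pose from where the row before left it, along the tool's axes as they then stand; what a row does not reach is not made up. A row lasts 1/12 s, in which the tool goes at most 41.7 mm and 7.16 degrees, less where a joint would pass 70% of its speed; a pose out of reach is approached as far as the arm can. A call is refused whole if a number of a shift passes 0.0417 or a number of a turn 0.125, either way. A call with a gripper value outside its range is refused whole. The fingers move at their own pace and stop on an object; "grip_force" is the grip in N (left out, the last holds). Time passes only in rows, so rows that do not move let the fingers close. It gives the time, the measured TCP pose, the force, the opening and the grip force at its end, in the units of the state.
- ctrl.get_state(): the state, without advancing time (a new reading comes with each control period).
- snapshot(name): name is "side" or "top"; returns the picture (384x512x3 uint8, blue, green, red); there is no depth.
- camera_params(name): a dict with "camera_matrix" (3x3 intrinsics, pixels), "R" (3x3) and "t" (3): a world point X has camera coordinates R X + t. Camera axes: x right, y down, z forward; pixel columns grow to the right and rows downward; lengths in m; the calibration is good to about 2 mm. A picture is of the moment at which its call begins. camera_params takes no time and is no camera call.
- order.close_job(): hands the job in; it is judged then, once.
The state is a dict: "clock": time; "joints": joint angles; "qd": joint speeds; "tau": joint torques, N m; "tcp_pos": TCP position; "eef_rot": TCP orientation; "wrist_force": force on the tool from outside, world axes, zero at the start; "torque": the same for the moment, N m; "finger_gap": opening from 0.0 (shut) to 1.0 (fully open); "finger_force": force on a finger pad.
Only numpy, scipy, OpenCV 4.12 (cv2) and the standard library are available. Lean on these libraries where they do the work, as an engineer would, in place of code of your own. Each camera call takes 0.05 s, during which the arm holds its last target. There are 200 camera calls.

## Working session

There is one attempt and no reset: what is moved stays moved. The work goes in short steps, Python scripts to look and compute and a tool call to move; the robot and the scene stay as the last step left them, time stands still between calls to the robot, and variables do not carry over. Pictures are saved under pics/ and viewed, at most 10 in all, crops included, and the job is handed in when it is done.

Besides the shell and the picture viewer there is one more tool, called after "Request:" as a command line: name --argument value ..., lists and objects as JSON in quotes. apply_moves: Moves the arm, as the interface text tells. Its arguments: {"type":"object","properties":{"steps":{"type":"array","items":{"type":"array"}},"grip_force":{"type":"number"}},"required":["steps"]}

```bash
mkdir -p pics; ls; python3 - <<'E'
from cell import ctrl, snapshot, camera_params, order
import cv2,numpy as np
print(ctrl.get_state())
for n in("side","top"):
    cv2.imwrite(f"pics/{n}0.png",snapshot(n)); p=camera_params(n)
    print(n,p, -np.array(p["R"]).T@np.array(p["t"]))
E
```

```text
pics
{'clock': 0.0, 'joints': array([-1.49747492,  0.42674196,  0.07385461,  1.60660086, -0.03410097,
        1.11078488, -0.06707624]), 'qd': array([ 0.00013867,  0.000272  , -0.00055665,  0.00079216, -0.00046779,
        0.00165398,  0.0006553 ]), 'tau': array([ 4.90081966e-04, -9.49837875e+01,  3.76181781e+00, -4.63520408e+01,
        1.92248239e-02,  1.04788475e-02, -1.58145504e-04]), 'tcp_pos': array([0.14910905, 0.65794744, 0.25560675]), 'eef_rot': array([-3.49296226e-01, -3.12206698e+00,  2.00219755e-03]), 'wrist_force': array([ 0.78232902, -0.23833876,  0.14755715]), 'torque': array([-0.00633826, -0.01583572,  0.03477171]), 'finger_force': 0.0, 'finger_gap': 0.9974053331340343}
side {'camera_matrix': array([[371.10782182,   0.        , 264.18210464],
       [  0.        , 371.10782182, 191.96399175],
       [  0.        ,   0.        ,   1.        ]]), 'R': array([[ 0.88303077, -0.46879855, -0.02201316],
       [-0.30149446, -0.53070081, -0.7921223 ],
       [ 0.35966338,  0.70610521, -0.60996531]]), 't': array([-0.44441466,  0.22844949,  0.81824339])} [ 0.16701588 -0.66486854  0.67027704]
top {'camera_matrix': array([[355.92452312,   0.        , 254.52783542],
       [  0.        , 355.92452312, 184.46767258],
       [  0.        ,   0.        ,   1.        ]]), 'R': array([[-0.00219599, -0.99978696, -0.02052335],
       [-0.99223872,  0.00473013, -0.12425761],
       [ 0.12432822,  0.02009119, -0.99203772]]), 't': array([0.02123005, 0.54486536, 0.97838305])} [ 4.19042502e-01 -1.00863671e-03  1.03873227e+00]
```

View pics/top0.png

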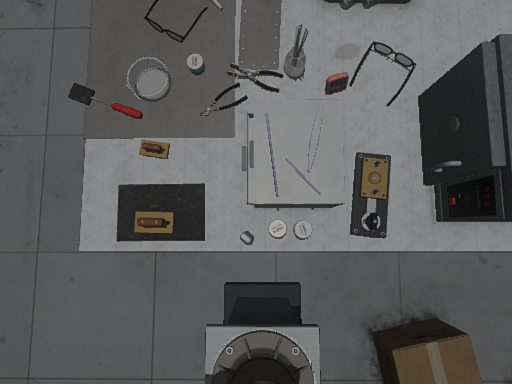

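View pics/side0.png

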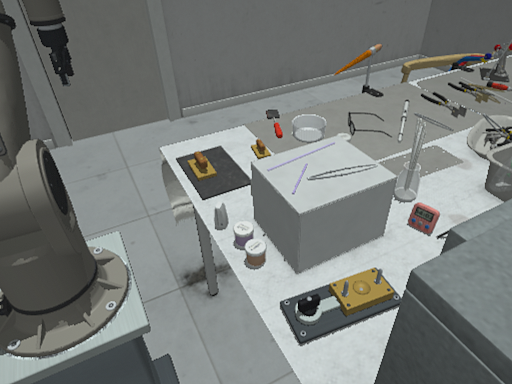

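The top view shows the press at about (371,195) with its knob at (371,221). The larger brass half is on the pad at (153,222), and the decoy is at (154,149). The jars are at (277,229) and (303,230), and the scorer is at (247,238). The side view shows the knob at (308,305), the pins at (345,290) and (378,277), and the upper half at (201,166).

```bash
cat > h.py <<'E'
import cv2,numpy as np
from cell import ctrl, snapshot, camera_params, order
P={n:camera_params(n) for n in("side","top")}
def ray(n,u,v):
    p=P[n];R=np.array(p["R"]);d=R.T@np.linalg.solve(p["camera_matrix"],[u,v,1.]);return -R.T@p["t"],d
def onz(n,u,v,z):
    c,d=ray(n,u,v);return c+d*(z-c[2])/d[2]
def proj(n,X):
    p=P[n];q=p["camera_matrix"]@(p["R"]@np.array(X,float)+p["t"]);return q[:2]/q[2]
def tri(uvs,uvt):
    (c1,d1),(c2,d2)=ray("side",*uvs),ray("top",*uvt)
    s=np.linalg.lstsq(np.c_[d1,-d2],c2-c1,rcond=None)[0]
    a,b=c1+s[0]*d1,c2+s[1]*d2;return (a+b)/2,np.linalg.norm(a-b)
def crop(im,x,y,w,h,s): return cv2.resize(im[y:y+h,x:x+w],None,fx=s,fy=s,interpolation=cv2.INTER_CUBIC)
E
python3 - <<'E'
from h import *
t=cv2.imread("pics/top0.png");s=cv2.imread("pics/side0.png")
a=crop(t,345,148,50,96,6)      # 300x576
b=np.vstack([crop(s,275,262,125,80,4),crop(t,110,178,125,70,4)]) #500x320+280
cv2.imwrite("pics/c1.png",np.hstack([np.vstack([a,np.zeros((24,300,3),np.uint8)]),b]))
# masks
hsv=cv2.cvtColor(t,cv2.COLOR_BGR2HSV)
br=cv2.inRange(hsv,(12,90,60),(32,255,255))
n,l,st,c=cv2.connectedComponentsWithStats(br)
for i in range(1,n):
    if st[i,4]>60:
        r=cv2.minAreaRect(np.argwhere(l==i)[:,::-1].astype(np.float32));print(st[i],c[i].round(1),r)
E
```

```text
[139 140  30  18 291] [153.6 148.5] ((153.72702026367188, 148.56216430664062), (27.709352493286133, 14.816445350646973), 8.972625732421875)
[361 157  27  42 868] [374.1 177.8] ((374.31219482421875, 177.62942504882812), (25.078960418701172, 39.68460464477539), 4.085616588592529)
[134 211  40  23 637] [152.9 221.7] ((153.46878051757812, 221.9990234375), (38.60615539550781, 21.14592742919922), 1.7899105548858643)
[ 438  335   44   49 1544] [459.1 360.6] ((459.2647399902344, 361.558837890625), (52.1451530456543, 33.22737503051758), 75.96376037597656)
[ 392  343   43   41 1296] [413.4 364.9] ((413.0882873535156, 366.3529357910156), (42.44373321533203, 33.95498275756836), 75.96376037597656)
```

View pics/c1.png

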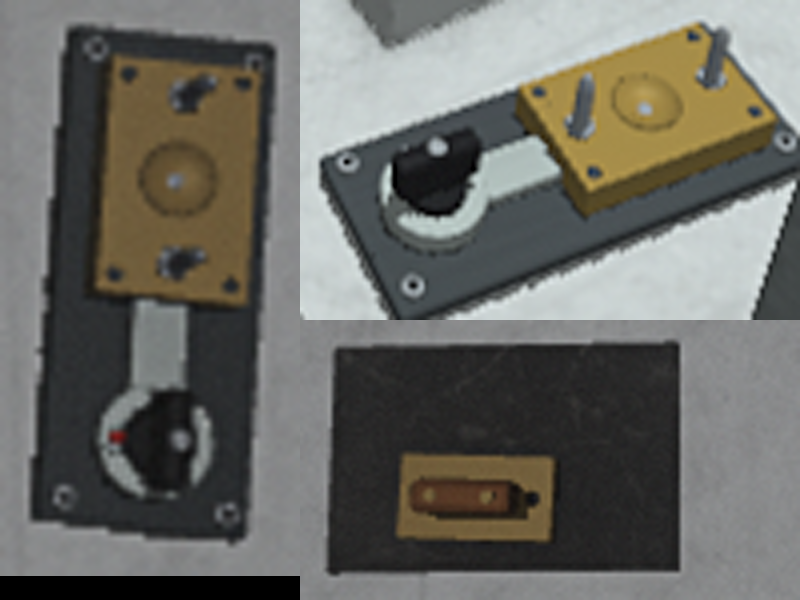

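```bash
python3 - <<'E'
from h import *
np.set_printoptions(precision=4,suppress=True)
f=lambda x,y:(345+(x+.5)/6-.5,148+(y+.5)/6-.5)
g=lambda x,y:(275+(x-300+.5)/4-.5,262+(y+.5)/4-.5)
k=lambda x,y:(110+(x-300+.5)/4-.5,178+(y-320+.5)/4-.5)
C=np.array([onz("top",*f(*c),.016) for c in[(70,28),(272,45),(242,540),(33,518)]])
print("plate",C[:,:2],C.mean(0),np.linalg.norm(np.roll(C,-1,0)-C,axis=1))
S=np.array([onz("side",*g(*c),.016) for c in[(320,160)]]);print("side corner L",S)
B=np.array([onz("top",*f(*c),.038) for c in[(108,55),(262,68),(247,305),(94,293)]])
print("block",B.mean(0),np.linalg.norm(np.roll(B,-1,0)-B,axis=1))
B2=np.array([onz("side",*g(*c),.038) for c in[(517,90),(702,24),(777,122),(590,192)]])
print("block side",B2.mean(0),np.linalg.norm(np.roll(B2,-1,0)-B2,axis=1))
for M,i in((C,0),(B,0)):
    d=(M[0]+M[1]-M[2]-M[3]);print("yaw of +y",np.degrees(np.arctan2(d[1],d[0])))
d=B2[1]+B2[2]-B2[0]-B2[3];print("yaw side",np.degrees(np.arctan2(d[1],d[0])))
a=onz("side",*g(586,74),.078);b=onz("side",*g(722,30),.078);print("pins side",a,b,np.linalg.norm(a-b))
a=onz("top",*f(200,253),.078);b=onz("top",*f(208,82),.078);print("pins top",a,b,np.linalg.norm(a-b))
print("knob dot top",onz("top",*f(180,438),.064),"side",onz("side",*g(438,147),.064))
K=np.array([onz("top",*f(*c),.064) for c in[(162,392),(195,390),(195,490),(162,490)]]);print("bar",K.mean(0))
U=np.array([onz("top",*k(*c),.018) for c in[(402,453),(555,458),(551,541),(397,537)]])
print("upper",U.mean(0),np.linalg.norm(np.roll(U,-1,0)-U,axis=1)); d=U[0]+U[3]-U[1]-U[2];print(np.degrees(np.arctan2(d[1],d[0])))
print("rect",onz("top",153.47,222,.018))
s=cv2.imread("pics/side0.png");hsv=cv2.cvtColor(s,cv2.COLOR_BGR2HSV)
br=cv2.inRange(hsv,(5,80,40),(32,255,255));n,l,st,c=cv2.connectedComponentsWithStats(br)
for i in range(1,n):
    if st[i,4]>60: print(st[i],c[i])
for nm,u in(("violet",(277,229)),("brown",(303,230))):print(nm,onz("top",*u,.049))
print("scorer",onz("top",247,237,.07))
print("box",[onz("top",*u,.186)[:2] for u in[(248,205),(344,205),(344,100),(248,100)]])
E
```

```text
plate [[ 0.6404 -0.2768]
 [ 0.6313 -0.3737]
 [ 0.3944 -0.348 ]
 [ 0.4048 -0.2506]] [ 0.5177 -0.3123  0.016 ] [0.0973 0.2383 0.098  0.237 ]
side corner L [[ 0.405  -0.2546  0.016 ]]
block [ 0.5627 -0.3185  0.038 ] [0.0725 0.113  0.071  0.1137]
block side [ 0.5626 -0.3209  0.038 ] [0.1153 0.0694 0.1102 0.0683]
yaw of +y -6.262412390397479
yaw of +y -5.924088596283179
yaw side -6.365940499742266
pins side [ 0.5233 -0.3134  0.078 ] [ 0.6011 -0.3244  0.078 ] 0.07863530690888328
pins top [ 0.5235 -0.3143  0.078 ] [ 0.6016 -0.3214  0.078 ] 0.07837195802636573
knob dot top [ 0.4411 -0.3061  0.064 ] side [ 0.4415 -0.3059  0.064 ]
bar [ 0.4401 -0.3054  0.064 ]
upper [0.4401 0.3094 0.018 ] [0.111  0.0592 0.1109 0.06  ]
88.19085555520455
rect [0.4398 0.31   0.018 ]
[334  50  38  25 211] [355.4455  60.6351]
[402  54  83  28 604] [431.5662  62.5099]
[251 139  19  20 207] [259.9324 149.4203]
[187 152  30  29 493] [201.355  166.6369]
[247 255  17  11  68] [253.8088 260.5294]
[ 329  268   65   48 1684] [361.079  291.4632]
violet [ 0.4191 -0.0426  0.049 ]
brown [ 0.4162 -0.1141  0.049 ]
scorer [0.3979 0.0392 0.07  ]
box [array([0.4764, 0.032 ]), array([ 0.4755, -0.1971]), array([ 0.7356, -0.2058]), array([0.738 , 0.0321])]
```

```bash
cat >> h.py <<'E'
from scipy.spatial.transform import Rotation as Ro
def pose():
    s=ctrl.get_state();R=Ro.from_rotvec(s["eef_rot"]).as_matrix()
    h=np.degrees(np.arctan2(R[1,1],R[0,1]));return s,R,h
def to(*wps,h=None):
    s,R,h0=pose();p=s["tcp_pos"].copy();H=h0 if h is None else h
    print("t",round(s["clock"],2),"p",p.round(4),"h",round(h0,2),"tilt",R[:,2].round(4),"q",s["joints"].round(2),"gap",round(s["finger_gap"],3),"F",s["wrist_force"].round(2))
    if h is not None: print("turn rad",round(np.radians(h0-h),4))
    a=np.radians(H);E=np.array([[-np.sin(a),np.cos(a),0],[np.cos(a),np.sin(a),0],[0,0,-1]])
    for w in wps:
        d=E@(np.array(w)-p);n=int(np.ceil(abs(d).max()/.04));print(w,"tool d",d.round(4),"rows",n,(d/max(n,1)).round(4));p=np.array(w)
E
python3 - <<'E'
from h import *
for a in((418,97),(424,185),(436,220),(512,35)):
  for b in((412,265),(380,380),(512,205)): 
    p,e=tri(b,a)
    if e<.03: print(a,b,p.round(3),e)
to((.149,.658,.32),(.44,.45,.32),(.5,0,.32),(.4405,-.305,.32),(.4405,-.305,.12),h=83.8)
E
```

```text
(436, 220) (380, 380) [ 0.451 -0.484  0.05 ] 0.02024540557255872
t 0.1 p [0.1491 0.658  0.2557] h 77.23 tilt [-2.0e-04 -1.2e-03 -1.0e+00] q [-1.5   0.43  0.07  1.61 -0.03  1.11 -0.07] gap 1.004 F [-0.32 -0.2   0.13]
turn rad -0.1146
(0.149, 0.658, 0.32) tool d [ 0.0001  0.     -0.0643] rows 2 [ 0.0001  0.     -0.0322]
(0.44, 0.45, 0.32) tool d [-0.3118 -0.1754  0.    ] rows 8 [-0.039  -0.0219  0.    ]
(0.5, 0, 0.32) tool d [-0.1082 -0.4409  0.    ] rows 12 [-0.009  -0.0367  0.    ]
(0.4405, -0.305, 0.32) tool d [ 0.0262 -0.3096  0.    ] rows 8 [ 0.0033 -0.0387  0.    ]
(0.4405, -0.305, 0.12) tool d [0.  0.  0.2] rows 5 [0.   0.   0.04]
```

Request:
apply_moves --steps '[[[0,0,-0.02],-0.1146,1],[[0,0,-0.022],0,1],[[0,0,-0.022],0,1],[[-0.0312,-0.0175,0],0,1],[[-0.0312,-0.0175,0],0,1],[[-0.0312,-0.0175,0],0,1],[[-0.0312,-0.0175,0],0,1],[[-0.0312,-0.0175,0],0,1],[[-0.0312,-0.0175,0],0,1],[[-0.0312,-0.0175,0],0,1]]'

```text
clock: 0.93
tcp_pos: [0.3542, 0.5115, 0.3201]
eef_rot: [-0.17, -3.137, 0.001]
wrist_force: [-0.6, 0.9, -0.9]
finger_gap: 1.0
finger_force: 0.0
```

Request:
apply_moves --steps '[[[-0.0312,-0.0175,0],0,1],[[-0.0312,-0.0175,0],0,1],[[-0.0312,-0.0175,0],0,1],[[-0.0077,-0.0315,0],0,1],[[-0.0077,-0.0315,0],0,1],[[-0.0077,-0.0315,0],0,1],[[-0.0077,-0.0315,0],0,1],[[-0.0077,-0.0315,0],0,1],[[-0.0077,-0.0315,0],0,1],[[-0.0077,-0.0315,0],0,1]]'

```text
clock: 1.77
tcp_pos: [0.47, 0.2239, 0.3201]
eef_rot: [-0.17, -3.137, 0.0]
wrist_force: [0.7, -0.0, -0.2]
finger_gap: 0.997
finger_force: 0.0
```

Request:
apply_moves --steps '[[[-0.0077,-0.0315,0],0,1],[[-0.0077,-0.0315,0],0,1],[[-0.0077,-0.0315,0],0,1],[[-0.0077,-0.0315,0],0,1],[[-0.0077,-0.0315,0],0,1],[[-0.0077,-0.0315,0],0,1],[[-0.0077,-0.0315,0],0,1],[[0,0,0],0,1]]'

```text
clock: 2.43
tcp_pos: [0.5, -0.0057, 0.3205]
eef_rot: [0.18, 3.136, -0.002]
wrist_force: [-0.3, -0.2, 0.0]
finger_gap: 0.999
finger_force: 0.0
```

```bash
python3 - <<'E'
from h import *
to((.4405,-.305,.32),(.4405,-.305,.12),(.4405,-.305,.067),h=83.8)
E
```

```text
t 2.43 p [ 0.5    -0.0057  0.3205] h 83.41 tilt [ 4.0e-04 -1.2e-03 -1.0e+00] q [-0.58  0.07  0.5   1.93 -0.04  1.15  1.38] gap 0.999 F [-0.28 -0.24  0.02]
turn rad -0.0068
(0.4405, -0.305, 0.32) tool d [ 0.0268 -0.304   0.0005] rows 8 [ 0.0034 -0.038   0.0001]
(0.4405, -0.305, 0.12) tool d [0.  0.  0.2] rows 5 [0.   0.   0.04]
(0.4405, -0.305, 0.067) tool d [0.    0.    0.053] rows 2 [0.     0.     0.0265]
```

Request:
apply_moves --steps '[[[0.0027,-0.0304,0],0,1],[[0.0027,-0.0304,0],0,1],[[0.0027,-0.0304,0],0,1],[[0.0027,-0.0304,0],0,1],[[0.0027,-0.0304,0],0,1],[[0.0027,-0.0304,0],0,1],[[0.0027,-0.0304,0],0,1],[[0.0027,-0.0304,0],0,1],[[0.0027,-0.0304,0],0,1],[[0.0027,-0.0304,0],0,1]]'

```text
clock: 3.27
tcp_pos: [0.4397, -0.3, 0.3203]
eef_rot: [0.17, 3.137, 0.0]
wrist_force: [0.1, -0.1, 0.0]
finger_gap: 1.003
finger_force: 0.0
```

Request:
apply_moves --steps '[[[0,0,0.03],0,1],[[0,0,0.03],0,1],[[0,0,0.03],0,1],[[0,0,0.03],0,1],[[0,0,0.03],0,1],[[0,0,0.03],0,0.7],[[0,0,0],0,0.5],[[0,0,0],0,0.5],[[0,0,0],0,0.5]]'

```text
clock: 4.02
tcp_pos: [0.4406, -0.2993, 0.1417]
eef_rot: [0.171, 3.136, -0.001]
wrist_force: [0.5, -0.5, 0.2]
finger_gap: 0.5
finger_force: 0.0
```

```bash
python3 - <<'E'
from h import *
to((.4405,-.305,.1),(.4405,-.305,.067),h=83.8)
s=snapshot("side");t=snapshot("top")
cv2.imwrite("pics/c2.png",np.hstack([crop(s,250,200,100,150,4),crop(t,340,130,100,150,4)]))
E
```

```text
t 4.02 p [ 0.4406 -0.2993  0.1417] h 83.77 tilt [ 7.e-04 -6.e-04 -1.e+00] q [-0.06  0.4   0.66  2.06 -0.35  0.79  2.27] gap 0.5 F [ 0.46 -0.51  0.23]
turn rad -0.0005
(0.4405, -0.305, 0.1) tool d [-0.0005 -0.0057  0.0417] rows 2 [-0.0002 -0.0028  0.0208]
(0.4405, -0.305, 0.067) tool d [0.    0.    0.033] rows 1 [0.    0.    0.033]
```

View pics/c2.png

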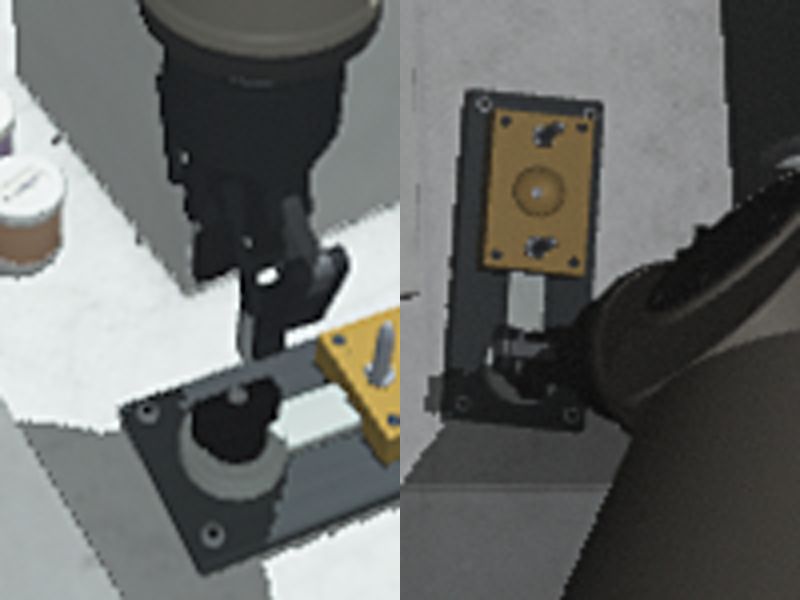

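The side view shows the open gripper straight above the knob bar, at (238,395) in the crop, with both fingers on their own sides. I'll go down and close.

Request:
apply_moves --steps '[[[0,-0.005,0.03],0,0.5],[[0,0,0.025],0,0.5],[[0,0,0.014],0,0.5],[[0,0,0.006],0,0.5],[[0,0,0],0,0.5],[[0,0,0],0,0.3],[[0,0,0],0,0.1],[[0,0,0],0,0.05],[[0,0,0],0,0.0],[[0,0,0],0,0.0]]' --grip_force 40

```text
clock: 4.95
tcp_pos: [0.4404, -0.3054, 0.067]
eef_rot: [0.171, 3.134, -0.004]
wrist_force: [-2.2, -6.1, 6.3]
finger_gap: 0.154
finger_force: 42.9
```

```bash
python3 - <<'E'
from h import *
to(h=83.8); s=ctrl.get_state(); print(s["torque"],s["finger_force"])
E
```

```text
t 4.95 p [ 0.4404 -0.3054  0.067 ] h 83.75 tilt [ 0.0026 -0.0025 -1.    ] q [ 0.03  0.52  0.57  2.09 -0.46  0.65  2.38] gap 0.154 F [-2.16 -6.12  6.28]
turn rad -0.0009
[-1.2630687   0.48834736  0.01668863] 42.89047122001648
```

Request:
apply_moves --steps '[[[0,-0.001,0],0.05,0],[[0,0,0],0.1,0],[[0,0,0],0.1,0],[[0,0,0],0.1,0],[[0,0,0],0.1,0],[[0,0,0],0.1,0],[[0,0,0],0.1,0],[[0,0,0],0.1,0],[[0,0,0],0.1,0],[[0,0,0],0.1,0]]'

```text
clock: 5.78
tcp_pos: [0.4409, -0.3051, 0.067]
eef_rot: [1.59, 2.706, 0.002]
wrist_force: [-0.1, 0.6, 10.8]
finger_gap: 0.155
finger_force: 43.5
```

Request:
apply_moves --steps '[[[0,0,0],0.1,0],[[0,0,0],0.05,0],[[0,0,0],0.04,0],[[0,0,0],0,0],[[0,0,0],0,0]]'

```text
clock: 6.2
tcp_pos: [0.441, -0.3051, 0.067]
eef_rot: [1.834, 2.547, 0.002]
wrist_force: [0.1, 2.0, 12.5]
finger_gap: 0.155
finger_force: 43.9
```

```bash
python3 - <<'E'
from h import *
to(h=83.8); s=ctrl.get_state(); print(s["torque"],s["finger_force"])
E
```

```text
t 6.2 p [ 0.441  -0.3051  0.067 ] h 18.5 tilt [ 3.e-03 -6.e-04 -1.e+00] q [-0.17  0.64  0.86  2.1  -0.74  0.74  1.5 ] gap 0.155 F [ 0.09  1.96 12.46]
turn rad -1.1397
[ 0.23528639 -0.09773303  0.18015454] 43.89421999454498
```

Request:
apply_moves --steps '[[[0,0,0],0.04,0],[[0,0,0],0.02,0],[[0,0,0],0.02,0],[[0,0,0],0,0],[[0,0,0],0,0]]'

```text
clock: 6.62
tcp_pos: [0.4411, -0.3051, 0.067]
eef_rot: [1.933, 2.473, 0.002]
wrist_force: [-0.4, 1.5, 12.3]
finger_gap: 0.152
finger_force: 44.2
```

```bash
python3 - <<'E'
from h import *
to(h=83.8); s=ctrl.get_state(); print(s["torque"],s["finger_force"])
E
```

```text
t 6.62 p [ 0.4411 -0.3051  0.067 ] h 13.96 tilt [ 3.e-03 -6.e-04 -1.e+00] q [-0.18  0.65  0.88  2.1  -0.76  0.75  1.44] gap 0.152 F [-0.41  1.53 12.28]
turn rad -1.219
[ 0.17325836 -0.19256003  0.46328457] 44.21412527561188
```

Request:
apply_moves --steps '[[[0,0,0],0.03,0],[[0,0,0],0.02,0],[[0,0,0],0,0],[[0,0,0],0,0]]'

```text
clock: 6.95
tcp_pos: [0.4411, -0.3051, 0.067]
eef_rot: [1.993, 2.425, 0.002]
wrist_force: [-0.8, 1.2, 12.9]
finger_gap: 0.154
finger_force: 56.3
```

```bash
python3 - <<'E'
from h import *
to(h=83.8); s=ctrl.get_state(); print(s["torque"],s["finger_force"])
s=snapshot("side");t=snapshot("top")
cv2.imwrite("pics/c3.png",np.hstack([crop(s,270,240,100,100,4),crop(t,340,145,80,100,4)]))
E
```

```text
t 6.95 p [ 0.4411 -0.3051  0.067 ] h 11.15 tilt [ 2.9e-03 -8.0e-04 -1.0e+00] q [-0.19  0.65  0.9   2.1  -0.77  0.75  1.4 ] gap 0.154 F [-0.78  1.16 12.91]
turn rad -1.268
[0.03445283 0.06802187 1.30966356] 56.34879966499284
```

View pics/c3.png

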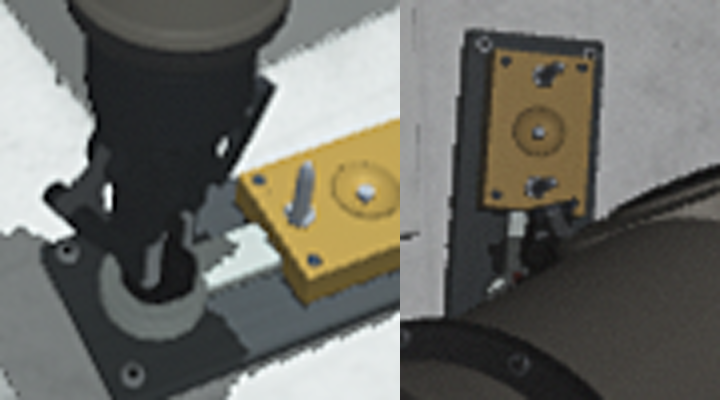

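The stop is confirmed: torque rose to 1.3 Nm at a turn of about 1.22–1.27, and the picture shows the ejector pin raised. I'll let go by opening wide enough for the bar to swing back.

Request:
apply_moves --steps '[[[0,0,0],0,0.8],[[0,0,0],0,0.8],[[0,0,0],0,0.8],[[0,0,0],0,0.8],[[0,0,0],0,0.8],[[0,0,0],0,0.8],[[0,0,0],0,0.8],[[0,0,-0.02],0,0.8],[[0,0,-0.03],0,0.8],[[0,0,-0.03],0,0.8]]'

```text
clock: 7.88
tcp_pos: [0.4388, -0.3047, 0.1458]
eef_rot: [-1.997, -2.422, 0.002]
wrist_force: [0.5, 0.0, -0.2]
finger_gap: 0.799
finger_force: 0.0
```

Request:
apply_moves --steps '[[[0,0,-0.035],0,0.8],[[0,0,-0.035],0,0.8],[[0,0,-0.035],0,0.8],[[0,0,-0.035],0,0.8],[[0,0,-0.035],0,0.8],[[0,0,0],0,0.8]]'

```text
clock: 8.38
tcp_pos: [0.4407, -0.3067, 0.3256]
eef_rot: [1.995, 2.419, 0.003]
wrist_force: [1.6, -0.8, 0.6]
finger_gap: 0.8
finger_force: 0.0
```

```bash
python3 - <<'E'
from h import *
to((.5,0.0,.33),(.4399,.31,.33),(.4399,.31,.12),(.4399,.31,.043),h=-1.8)
s=snapshot("side");a=cv2.imread("pics/side0.png")
cv2.imwrite("pics/c4.png",np.hstack([crop(a,275,262,100,75,4),crop(s,275,262,100,75,4)]))
E
```

```text
t 8.38 p [ 0.4407 -0.3067  0.3256] h 10.98 tilt [ 0.0058 -0.0022 -1.    ] q [-0.56  0.34  1.33  1.88 -0.35  1.19  1.07] gap 0.8 F [ 1.56 -0.78  0.56]
turn rad 0.2231
(0.5, 0.0, 0.33) tool d [ 0.3084  0.0496 -0.0044] rows 8 [ 0.0385  0.0062 -0.0006]
(0.4399, 0.31, 0.33) tool d [ 0.308  -0.0698  0.    ] rows 8 [ 0.0385 -0.0087  0.    ]
(0.4399, 0.31, 0.12) tool d [0.   0.   0.21] rows 6 [0.    0.    0.035]
(0.4399, 0.31, 0.043) tool d [0.    0.    0.077] rows 2 [0.     0.     0.0385]
```

View pics/c4.png

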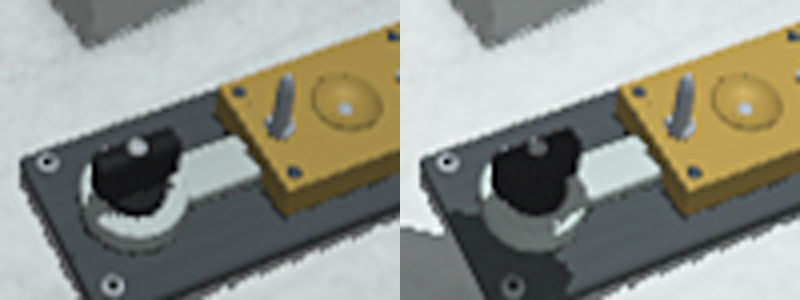

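The knob and the ejector pin look the same as at the start, so the knob has sprung back. Now I go to the upper half.

Request:
apply_moves --steps '[[[0,0,0],0.1115,0.9],[[0,0,0],0.1115,0.9],[[0.0308,0.005,0],0,0.9],[[0.0308,0.005,0],0,0.9],[[0.0308,0.005,0],0,0.9],[[0.0308,0.005,0],0,0.9],[[0.0308,0.005,0],0,0.9],[[0.0308,0.005,0],0,0.9],[[0.0308,0.005,0],0,0.9],[[0.0308,0.005,0],0,0.9]]'

```text
clock: 9.27
tcp_pos: [0.4867, -0.0579, 0.3198]
eef_rot: [-2.254, -2.187, -0.001]
wrist_force: [0.5, -0.7, -0.9]
finger_gap: 0.898
finger_force: 0.0
```

Request:
apply_moves --steps '[[[0.0308,0.005,0],0,0.9],[[0.0308,0.005,0],0,0.9],[[0.0308,-0.007,0],0,0.9],[[0.0308,-0.007,0],0,0.9],[[0.0308,-0.007,0],0,0.9],[[0.0308,-0.007,0],0,0.9],[[0.0308,-0.007,0],0,0.9],[[0.0308,-0.007,0],0,0.9],[[0.0308,-0.007,0],0,0.9],[[0.0308,-0.007,0],0,0.9]]'

```text
clock: 10.1
tcp_pos: [0.4495, 0.2511, 0.3196]
eef_rot: [-2.254, -2.187, 0.001]
wrist_force: [-0.5, -0.6, 0.6]
finger_gap: 0.9
finger_force: 0.0
```

Request:
apply_moves --steps '[[[0.0308,-0.007,0],0,0.9],[[0.0308,-0.007,0],0,0.9],[[0,0,0.03],0,0.9],[[0,0,0.03],0,0.9],[[0,0,0.03],0,0.9],[[0,0,0.03],0,0.8],[[0,0,0.03],0,0.7],[[0,0,0.03],0,0.7],[[0,0,0],0,0.7]]'

```text
clock: 10.85
tcp_pos: [0.436, 0.3097, 0.1354]
eef_rot: [2.255, 2.186, -0.012]
wrist_force: [-0.8, -0.3, -1.1]
finger_gap: 0.701
finger_force: 0.0
```

```bash
python3 - <<'E'
from h import *
to((.4399,.31,.12),(.4399,.31,.047),h=-1.8)
s=snapshot("side");t=snapshot("top")
cv2.imwrite("pics/c5.png",np.hstack([crop(s,150,90,100,120,4),crop(t,100,140,100,120,4)]))
E
```

```text
t 10.85 p [0.436  0.3097 0.1354] h -1.77 tilt [-0.0049 -0.0057 -1.    ] q [-1.45  0.51  0.93  2.06 -0.55  0.84 -0.23] gap 0.701 F [-0.76 -0.34 -1.08]
turn rad 0.0005
(0.4399, 0.31, 0.12) tool d [0.0005 0.0039 0.0154] rows 1 [0.0005 0.0039 0.0154]
(0.4399, 0.31, 0.047) tool d [0.    0.    0.073] rows 2 [0.     0.     0.0365]
```

View pics/c5.png

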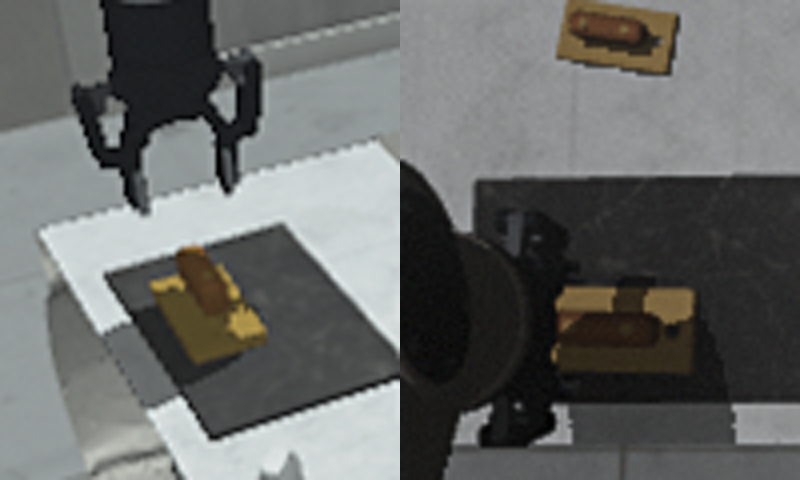

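The side view shows the fingers straddling the wooden grip along x, and the decoy is well away. I'll go down to z = 0.050 and grip.

Request:
apply_moves --steps '[[[0.0005,0.002,0.02],0,0.7],[[0,0.001,0.025],0,0.7],[[0,0,0.02],0,0.7],[[0,0,0.013],0,0.7],[[0,0,0.0],0,0.7],[[0,0,0.0],0,0.7]]'

```text
clock: 11.45
tcp_pos: [0.4419, 0.3122, 0.0634]
eef_rot: [2.255, 2.187, 0.001]
wrist_force: [0.2, -0.2, 0.7]
finger_gap: 0.703
finger_force: 0.0
```

```bash
python3 - <<'E'
from h import *
to((.4399,.31,.050),h=-1.8)
E
```

```text
t 11.45 p [0.4419 0.3122 0.0634] h -1.76 tilt [ 5.e-04  4.e-04 -1.e+00] q [-1.34  0.62  0.79  2.09 -0.68  0.71 -0.13] gap 0.703 F [ 0.25 -0.19  0.68]
turn rad 0.0007
(0.4399, 0.31, 0.05) tool d [-0.0022 -0.002   0.0134] rows 1 [-0.0022 -0.002   0.0134]
```

Request:
apply_moves --steps '[[[-0.002,-0.002,0.008],0,0.7],[[0,0,0.005],0,0.7],[[0,0,0.0],0,0.7],[[0,0,0.0],0,0.5],[[0,0,0.0],0,0.35],[[0,0,0.0],0,0.25],[[0,0,0],0,0.1],[[0,0,0],0,0],[[0,0,0],0,0],[[0,0,0],0,0]]' --grip_force 60

```text
clock: 12.28
tcp_pos: [0.4396, 0.3102, 0.0498]
eef_rot: [-2.255, -2.187, -0.001]
wrist_force: [-2.6, -0.5, 6.5]
finger_gap: 0.275
finger_force: 59.4
```

Request:
apply_moves --steps '[[[0,0,-0.005],0,0],[[0,0,-0.01],0,0],[[0,0,-0.02],0,0],[[0,0,-0.02],0,0],[[0,0,0],0,0],[[0,0,0],0,0],[[0,0,0],0,0]]' --grip_force 80

```text
clock: 12.87
tcp_pos: [0.4388, 0.3102, 0.104]
eef_rot: [-2.254, -2.188, 0.001]
wrist_force: [0.2, 0.4, -5.1]
finger_gap: 0.266
finger_force: 79.2
```

```bash
python3 - <<'E'
from h import *
to((.4399,.31,.32),(.5,.0,.32),(.56,-.317,.32),h=-1.8)
s=ctrl.get_state();print(s["finger_force"],s["torque"])
E
```

```text
t 12.87 p [0.4388 0.3102 0.104 ] h -1.71 tilt [-5.e-04  0.e+00 -1.e+00] q [-1.4   0.56  0.87  2.08 -0.61  0.78 -0.18] gap 0.266 F [ 0.16  0.41 -5.12]
turn rad 0.0015
(0.4399, 0.31, 0.32) tool d [-1.00e-04  1.10e-03 -2.16e-01] rows 6 [-0.      0.0002 -0.036 ]
(0.5, 0.0, 0.32) tool d [-0.308   0.0698  0.    ] rows 8 [-0.0385  0.0087  0.    ]
(0.56, -0.317, 0.32) tool d [-0.315   0.0699  0.    ] rows 8 [-0.0394  0.0087  0.    ]
79.210284948349 [ 0.01031297 -0.00437943 -0.02355356]
```

Request:
apply_moves --steps '[[[0,0,-0.03],0,0],[[0,0,-0.03],0,0],[[0,0,-0.03],0,0],[[0,0,-0.03],0,0],[[0,0,-0.03],0,0],[[0,0,-0.03],0,0],[[0,0,-0.03],0,0],[[0,0,0],-0.06,0],[[0,0,0],-0.1,0],[[0,0,0],-0.1,0]]'

```text
clock: 13.7
tcp_pos: [0.4388, 0.3103, 0.3138]
eef_rot: [-1.946, -2.466, 0.001]
wrist_force: [0.2, 0.2, -5.0]
finger_gap: 0.27
finger_force: 80.4
```

Request:
apply_moves --steps '[[[0,0,0],-0.1,0],[[0,0,0],-0.1,0],[[0,0,0],-0.1,0],[[0,0,0],-0.1,0],[[0,0,0],-0.1,0],[[0,0,0],-0.1,0],[[0,0,0],-0.1,0],[[0,0,0],-0.1,0],[[0,0,0],-0.1,0],[[0,0,0],-0.1,0]]'

```text
clock: 14.53
tcp_pos: [0.4389, 0.3098, 0.3133]
eef_rot: [-0.526, -3.096, 0.002]
wrist_force: [1.1, -0.8, -4.2]
finger_gap: 0.273
finger_force: 80.3
```

Request:
apply_moves --steps '[[[0,0,0],-0.1,0],[[0,0,0],-0.08,0],[[0,0,0],-0.06,0],[[0,0,0],0,0]]'

```text
clock: 14.87
tcp_pos: [0.439, 0.3098, 0.3134]
eef_rot: [-0.154, -3.137, 0.002]
wrist_force: [-0.7, -0.3, -4.4]
finger_gap: 0.267
finger_force: 80.3
```

```bash
python3 - <<'E'
from h import *
to((.5,.0,.32),(.56,-.317,.32),h=83.8)
E
```

```text
t 14.87 p [0.439  0.3098 0.3134] h 84.37 tilt [-0.0011 -0.0011 -1.    ] q [-1.47  0.19  0.85  1.88 -0.15  1.14  0.91] gap 0.267 F [-0.68 -0.28 -4.4 ]
turn rad 0.01
(0.5, 0.0, 0.32) tool d [-0.0941 -0.3014 -0.0066] rows 8 [-0.0118 -0.0377 -0.0008]
(0.56, -0.317, 0.32) tool d [-0.0939 -0.3087  0.    ] rows 8 [-0.0117 -0.0386  0.    ]
```

Request:
apply_moves --steps '[[[-0.0094,-0.0305,-0.001],0.01,0],[[-0.0094,-0.0305,-0.001],0,0],[[-0.0094,-0.0305,-0.001],0,0],[[-0.0094,-0.0305,-0.001],0,0],[[-0.0094,-0.0305,-0.001],0,0],[[-0.0094,-0.0305,-0.001],0,0],[[-0.0094,-0.0305,0],0,0],[[-0.0094,-0.0305,0],0,0],[[-0.0094,-0.0305,0],0,0],[[-0.0094,-0.0305,0],0,0]]'

```text
clock: 15.7
tcp_pos: [0.4989, -0.0049, 0.32]
eef_rot: [-0.178, -3.136, -0.001]
wrist_force: [1.4, 0.5, -4.7]
finger_gap: 0.275
finger_force: 80.5
```

Request:
apply_moves --steps '[[[-0.0094,-0.0305,0],0,0],[[-0.0094,-0.0305,0],0,0],[[-0.0094,-0.0305,0],0,0],[[-0.0094,-0.0305,0],0,0],[[-0.0094,-0.0305,0],0,0],[[-0.0094,-0.0305,0],0,0],[[-0.0094,-0.0305,0],0,0],[[-0.0094,-0.0305,0],0,0],[[-0.0094,-0.0305,0],0,0],[[-0.0094,-0.0305,0],0,0]]'

```text
clock: 16.53
tcp_pos: [0.5588, -0.3183, 0.3191]
eef_rot: [-0.178, -3.135, -0.001]
wrist_force: [0.4, 0.2, -4.2]
finger_gap: 0.268
finger_force: 80.5
```

```bash
python3 - <<'E'
from h import *
to((.5626,-.318,.32),(.5626,-.318,.18),h=83.8)
E
```

```text
t 16.53 p [ 0.5588 -0.3183  0.3191] h 83.49 tilt [-1.5e-03  6.0e-04 -1.0e+00] q [-0.28  0.48  0.99  1.65 -0.42  1.25  2.26] gap 0.268 F [ 0.4   0.16 -4.16]
turn rad -0.0053
(0.5626, -0.318, 0.32) tool d [-0.0038  0.0007 -0.0009] rows 1 [-0.0038  0.0007 -0.0009]
(0.5626, -0.318, 0.18) tool d [0.   0.   0.14] rows 4 [0.    0.    0.035]
```

Request:
apply_moves --steps '[[[-0.0038,0.0007,0.02],-0.005,0],[[0,0,0.035],0,0],[[0,0,0.035],0,0],[[0,0,0.03],0,0],[[0,0,0.03],0,0],[[0,0,0],0,0],[[0,0,0],0,0],[[0,0,0],0,0]]'

```text
clock: 17.2
tcp_pos: [0.563, -0.3174, 0.1717]
eef_rot: [0.169, 3.136, -0.001]
wrist_force: [0.6, 0.3, -3.8]
finger_gap: 0.267
finger_force: 80.7
```

```bash
python3 - <<'E'
from h import *
to((.5626,-.318,.132),h=83.8)
s=snapshot("side");t=snapshot("top")
cv2.imwrite("pics/side6.png",s);cv2.imwrite("pics/top6.png",t)
cv2.imwrite("pics/c6.png",np.hstack([crop(s,300,220,110,120,4),crop(t,345,140,85,120,4)]))
E
```

```text
t 17.2 p [ 0.563  -0.3174  0.1717] h 83.84 tilt [ 6.e-04 -9.e-04 -1.e+00] q [-0.2   0.62  0.87  1.79 -0.55  1.    2.36] gap 0.267 F [ 0.65  0.33 -3.82]
turn rad 0.0007
(0.5626, -0.318, 0.132) tool d [ 0.0003 -0.0007  0.0397] rows 1 [ 0.0003 -0.0007  0.0397]
```

View pics/c6.png

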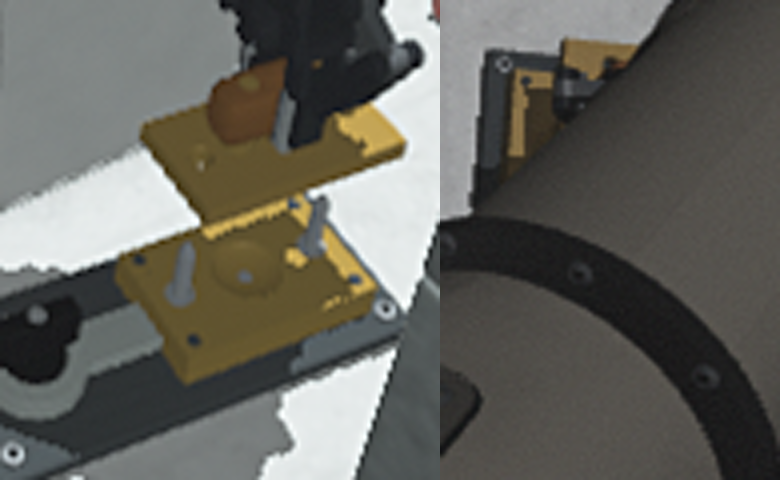

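Request:
apply_moves --steps '[[[0,-0.0005,0.015],0,0],[[0,0,0.015],0,0],[[0,0,0.009],0,0],[[0,0,0],0,0],[[0,0,0],0,0],[[0,0,0],0,0]]'

```text
clock: 17.8
tcp_pos: [0.5625, -0.3175, 0.1314]
eef_rot: [-0.167, -3.137, 0.001]
wrist_force: [-1.0, 0.2, -4.4]
finger_gap: 0.27
finger_force: 80.8
```

```bash
python3 - <<'E'
from h import *
to((.5626,-.318,.132),h=83.8)
s=np.mean([snapshot("side").astype(np.float32) for _ in range(4)],0)
cv2.imwrite("pics/side7.png",s)
cv2.imwrite("pics/c7.png",crop(s,315,230,98,80,8)[:600,:])
E
```

```text
t 17.8 p [ 0.5625 -0.3175  0.1314] h 83.89 tilt [-2.e-04 -3.e-04 -1.e+00] q [-0.17  0.66  0.83  1.81 -0.6   0.94  2.39] gap 0.27 F [-1.01  0.17 -4.42]
turn rad 0.0016
(0.5626, -0.318, 0.132) tool d [-0.0001 -0.0005 -0.0006] rows 1 [-0.0001 -0.0005 -0.0006][ WARN:0@1.448] global loadsave.cpp:1063 imwrite_ Unsupported depth image for selected encoder is fallbacked to CV_8U.
```

View pics/c7.png

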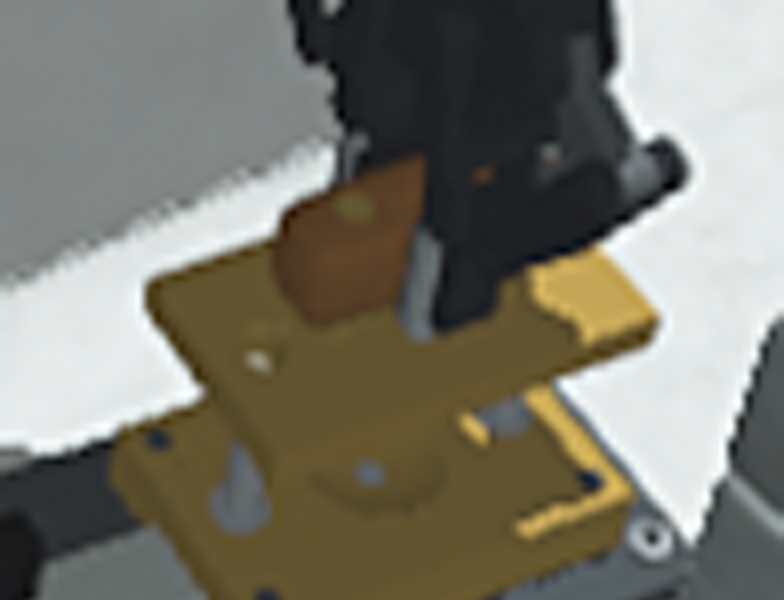

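```bash
python3 - <<'E'
from h import *
np.set_printoptions(precision=4,suppress=True)
q=lambda x,y:(315+(x+.5)/8-.5,230+(y+.5)/8-.5)
g=lambda x,y:(275+(x-300+.5)/4-.5,262+(y+.5)/4-.5)
zt=ctrl.get_state()["tcp_pos"][2]-.032
L,Rr=onz("side",*q(147,288),zt),onz("side",*q(658,319),zt)
print("U",(L+Rr)/2,np.linalg.norm(L-Rr),np.degrees(np.arctan2(*(Rr-L)[[1,0]])))
e=lambda a,b:np.array(a,float)
# back edges intersect
A=np.cross([148,286,1],[275,243,1]);B=np.cross([658,318,1],[600,250,1]);X=np.cross(A,B);X=X[:2]/X[2]
Bk=onz("side",*q(*X),zt);print("back",X,np.linalg.norm(Bk-L),np.linalg.norm(Bk-Rr),"yaw",np.degrees(np.arctan2(*(Bk-L)[[1,0]])))
bl,br=onz("side",*g(517,90),.038),onz("side",*g(777,122),.038)
print("block",(bl+br)/2,np.linalg.norm(bl-br),np.degrees(np.arctan2(*(br-bl)[[1,0]])))
hole=onz("side",*q(258,360),.0875);print("hole view",hole)
# expected pixel (c7 coords) of plate corners and holes for pose centred on die
c=np.array([.5626,-.3185]);a=np.radians(-6.2);ey=np.array([np.cos(a),np.sin(a)]);ex=np.array([-ey[1],ey[0]])
for nm,x,y,z in(("L",.03,-.055,zt),("R",-.03,.055,zt),("F",-.03,-.055,zt),("Fb",-.03,-.055,zt-.012),("B",.03,.055,zt),("hole top",0,-.04,zt),("hole bot",0,-.04,zt-.012)):
    p=proj("side",[*(c+x*ex+y*ey),z]);print(nm,(p-[315,230]+.5)*8-.5)
# dark/bright profile across silhouettes: left edge rows
E
```

```text
U [ 0.5615 -0.3189  0.0998] 0.12390769994304907 -33.65524968223974
back [522.5416 159.1867] 0.1115204877274556 0.05745348985077292 yaw -6.04394675417887
block [ 0.5613 -0.321   0.038 ] 0.13175231196800635 -37.834532156681384
hole view [ 0.5273 -0.3086  0.0875]
L [146.6449 281.1203]
R [664.     320.2287]
F [276.4098 461.3519]
Fb [270.4634 493.4925]
B [517.132  155.3358]
hole top [263.0947 349.63  ]
hole bot [257.4967 381.7266]
```

The picture shows the upper half level above the press. The left corner of its top face is at (148,287), the right at (658,318), and the near hole at (258,360). I'll refine the alignment with subpixel silhouette line fits in the same camera.

```bash
cat > e.py <<'E'
from h import *
from scipy.ndimage import map_coordinates
def edge(img,p0,p1,z,hw=2.5):
    p0,p1=np.array(p0),np.array(p1);d=(p1-p0)/np.linalg.norm(p1-p0);n=np.array([-d[1],d[0]])
    o=np.arange(-hw,hw+.01,.25);pts=[]
    for s in np.linspace(0,1,25):
        c=p0+s*(p1-p0);q=c+o[:,None]*n
        v=np.stack([map_coordinates(img[...,k].astype(float),[q[:,1],q[:,0]],order=1) for k in range(3)],1)
        g=np.linalg.norm(np.gradient(cv2.GaussianBlur(v,(1,3),0),axis=0),axis=1)
        i=g.argmax();w=slice(max(i-3,0),i+4);pts.append(c+n*(o[w]@g[w]/g[w].sum()))
    pts=np.array(pts,np.float32);f=cv2.fitLine(pts,cv2.DIST_HUBER,0,.01,.01).ravel()
    A,B=[onz("side",*(f[2:]+k*f[:2]),z)[:2] for k in(-8,8)]
    r=(pts-f[2:])@np.array([-f[1],f[0]]);return A,B,r.std()
c=np.array([.5626,-.3185]);a=np.radians(-6.2);ey=np.array([np.cos(a),np.sin(a)]);ex=np.array([-ey[1],ey[0]])
def run(nm,img,E):
    out={}
    for k,(p0,p1,z,half) in E.items():
        A,B,s=edge(img,p0,p1,z);d=(B-A)/np.linalg.norm(B-A);n=np.array([-d[1],d[0]])
        ax=ex if k[0]=="x" else ey
        if n@ax<0:n=-n
        out[k]=n@(A-c)-half*(1 if k[1]=="+" else -1)
        al=np.degrees(np.arctan2(d[1],d[0]));al=al-90 if k[0]=="y" else al;al=(al+90)%180-90
        print(nm,k,"offset mm",round(out[k]*1e3,2),"yaw",round(al,2),"rms px",s.round(2))
    print(nm,"x",np.mean([out[k] for k in out if k[0]=="x"])*1e3,"y",np.mean([out[k] for k in out if k[0]=="y"])*1e3)
q=lambda x,y:(315+(x+.5)/8-.5,230+(y+.5)/8-.5)
g=lambda x,y:(275+(x-300+.5)/4-.5,262+(y+.5)/4-.5)
E
cat > r.py <<'E'
from e import *
zt=ctrl.get_state()["tcp_pos"][2]-.032
u=cv2.imread("pics/side7.png");b=cv2.imread("pics/side0.png")
run("upper",u,{"x+":(q(165,281),q(262,248),zt,.03),"y+":(q(605,256),q(648,306),zt,.055),"y-":(q(165,322),q(195,365),zt-.012,.055),"x-":(q(575,375),q(642,352),zt-.012,.03)})
run("block",b,{"x+":(g(530,86),g(690,29),.038,.035),"y+":(g(740,74),g(772,115),.038,.056),"x-":(g(600,209),g(765,150),.016,.035),"y-":(g(562,183),g(582,208),.016,.056)})
E
python3 r.py
```

```text
upper x+ offset mm 1.0 yaw -5.8 rms px 0.14
upper y+ offset mm 0.17 yaw -6.16 rms px 0.07
upper y- offset mm 1.45 yaw -5.45 rms px 0.09
upper x- offset mm 2.78 yaw -6.64 rms px 0.13
upper x 1.8897459856734127 y 0.8102668690921772
block x+ offset mm -0.85 yaw -6.03 rms px 0.18
block y+ offset mm 4.01 yaw -6.44 rms px 0.08
block x- offset mm -0.81 yaw -6.54 rms px 0.34
block y- offset mm -3.24 yaw -2.57 rms px 0.53
block x -0.8292856569384021 y 0.3853309896297563
```

```bash
python3 - <<'E'
from e import *
zt=.0996
u=cv2.imread("pics/side7.png");b=cv2.imread("pics/side0.png")
fu=lambda p:((p-[315,230]+.5)*8-.5).round(1)
fb=lambda p:((p-[275,262]+.5)*4-.5+[300,0]).round(1)
for nm,img,f,L in(("U",u,fu,[(q(165,281),q(262,248),zt),(q(605,256),q(648,306),zt),(q(165,322),q(195,365),zt-.012),(q(575,375),q(642,352),zt-.012)]),
 ("B",b,fb,[(g(530,86),g(690,29),.038),(g(740,74),g(772,115),.038),(g(600,209),g(765,150),.016),(g(562,183),g(582,208),.016)])):
  for p0,p1,z in L:
    A,B,s=edge(img,p0,p1,z); print(nm,f(proj("side",[*A,z])),f(proj("side",[*B,z])))
    m=(np.array(p0)+p1)/2;d=np.array(p1)-p0;n=np.array([-d[1],d[0]])/np.linalg.norm(d)
    print("  profile gray", [int(cv2.getRectSubPix(img,(1,1),tuple((m+n*o).astype(float))).mean()) for o in np.arange(-3,3.1,.5)])
E
```

```text
U [150.4 277.7] [271.3 235.8]
  profile gray [236, 233, 222, 193, 141, 95, 77, 68, 71, 74, 75, 76, 75]
U [586.9 232.8] [672.1 328.3]
  profile gray [230, 232, 234, 234, 220, 194, 167, 149, 145, 146, 148, 149, 149]
U [136.4 298.8] [212.  402.1]
  profile gray [76, 76, 74, 71, 67, 60, 52, 78, 133, 190, 223, 241, 237]
U [556.  378.6] [676.5 335.5]
  profile gray [93, 78, 68, 66, 75, 131, 190, 216, 236, 236, 234, 232, 232]
B [579.2  64.2] [639.4  42.6]
  profile gray [212, 213, 208, 189, 167, 142, 118, 122, 124, 125, 125, 125, 126]
B [738.2  62.9] [779.1 112.1]
  profile gray [208, 203, 187, 149, 117, 99, 111, 122, 128, 128, 128, 128, 127]
B [666.9 185.3] [726.7 162.5]
  profile gray [65, 65, 66, 65, 60, 55, 62, 68, 74, 79, 80, 79, 79]
B [550.2 177.5] [588.4 228.8]
  profile gray [53, 53, 54, 55, 56, 57, 52, 45, 46, 59, 72, 80, 80]
```

The part's yaw agrees with the press. The across-axis measures differ a little: the knob axis felt at the grip, plus 123 mm along the press, puts the die centre at y ≈ -0.3187, and the side-view edges lie further the same way. I'll shift about 1.5 mm toward -y and raise it 0.6 mm.

Request:
apply_moves --steps '[[[0,-0.0008,-0.0006],0.003,0],[[0,-0.0008,0],0,0],[[0,0,0],0,0],[[0,0,0],0,0],[[0,0,0],0,0],[[0,0,0],0,0]]'

```text
clock: 18.5
tcp_pos: [0.5624, -0.3188, 0.1319]
eef_rot: [-0.172, -3.137, 0.0]
wrist_force: [-0.3, 0.0, -5.5]
finger_gap: 0.266
finger_force: 80.8
```

```bash
python3 - <<'E'
from h import *
to((.5633,-.319,.132),h=83.75)
s=snapshot("side");cv2.imwrite("pics/side8.png",s);cv2.imwrite("pics/c8.png",crop(s,315,230,98,75,8))
E
sed -i 's/side7/side8/' r.py; python3 r.py
```

```text
t 18.5 p [ 0.5624 -0.3188  0.1319] h 83.74 tilt [-1.e-04 -0.e+00 -1.e+00] q [-0.16  0.66  0.83  1.81 -0.6   0.94  2.39] gap 0.266 F [-0.33  0.03 -5.5 ]
turn rad -0.0002
(0.5633, -0.319, 0.132) tool d [-0.0009 -0.0001 -0.0001] rows 1 [-0.0009 -0.0001 -0.0001]
upper x+ offset mm -0.72 yaw -6.5 rms px 0.16
upper y+ offset mm 0.53 yaw -8.06 rms px 0.08
upper y- offset mm 1.63 yaw -4.57 rms px 0.1
upper x- offset mm 0.19 yaw -5.07 rms px 0.12
upper x -0.26350970220711395 y 1.0815366110920772
block x+ offset mm -0.85 yaw -6.03 rms px 0.18
block y+ offset mm 4.01 yaw -6.44 rms px 0.08
block x- offset mm -0.81 yaw -6.54 rms px 0.34
block y- offset mm -3.24 yaw -2.57 rms px 0.53
block x -0.8292856569384021 y 0.3853309896297563
```

View pics/c8.png

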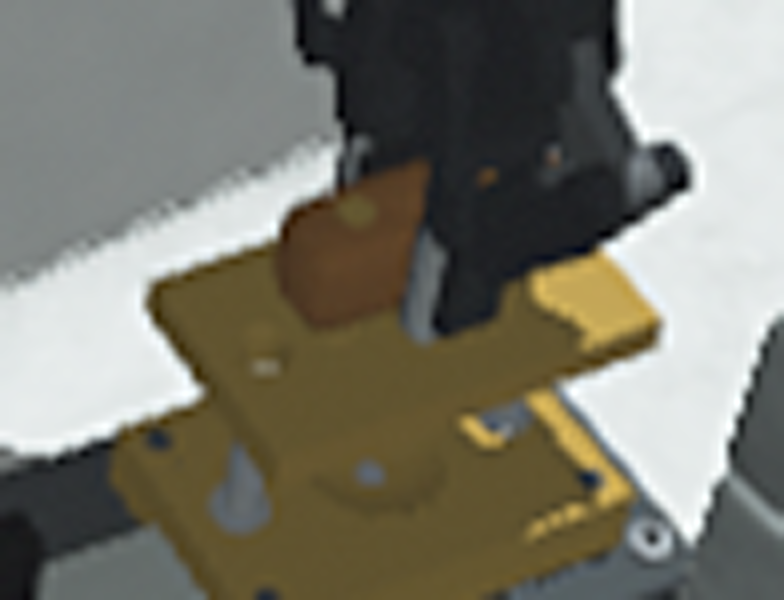

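The part now sits level over the pins, matching the side-camera block fit and the felt knob axis to within about 0.6 mm across and within about 1 mm lengthwise. Its underside is at about 88 mm. Handing in.

```bash
python3 -c "
from cell import order
print(order.close_job())"
```

```text
the job is handed in; nothing more can be done
None
```

The job is handed in: I twisted the knob to its stop and it sprang back, and the arm now holds the upper half still and level over the guide pins, about 1 cm above their tips, with hole alignment measured to within about 1 mm.

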